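# Prop the dust hood's intake flap open on the middle hole of its stay

## Robot

A 6-joint arm with a two-finger parallel gripper is mounted at the origin on the work surface. World frame = base frame: x ahead of the robot, y to its left, z up, the work surface at z = 0. Lengths are in mm, angles in rad, forces in N, time in s.
With the tool pointing down it reaches from about 350 to 875 mm from the base axis. Payload 4.2 kg.
Tool frame: the origin (TCP) lies at the very end of the fingers, on their centre line; the grasp point (between the pads) lies 19 mm behind it; z points along the fingers, y is the line along which they close (so a half turn about z gives the same grasp; the last joint's range is limited). The gripper opens to 87 mm and grips with 3 to 60 N. Pads are 19 mm wide; open, the fingers measure 117 mm over their backs; the gripper's body (75 mm by 190 mm) begins 51 mm behind the grasp point.
Start: joints at [-1.062, 0.385, 0.008, 0, -1.194, -0.259], TCP at [154.523, -605.576, 222.55] pointing down, gripper open.
Joint ranges: [-3.14, 3.14], [-1.21, 2.06], [-1.07, 1.41], [-3.16, 2.05], [-2.99, -0.16], [-3.1, 3.1]. Speed limits (rad/s): [2.79, 2.79, 3.14, 3.14, 3.14, 3.14].

## Interface

Orientations are given as a unit quaternion [x, y, z, w].
In Python, from bench import env gives the robot as it stands. The module is installed in compiled form; this text tells all that it offers. Calls block until the motion is done:
- env.move_pose(position, orientation): joint-space move of the TCP to a pose.
- env.servo_line(position, velocity=150, ori=None): straight line of the TCP; ori=None keeps the orientation; velocity is the mean speed in mm/s.
- env.set_joints(angles): joint-space move.
- env.open_gripper() and env.close(force=None): open the fingers fully, or close them until they stop; force is the grip in N (None keeps the last).
- env.dwell(seconds).
- env.inverse_kinematics(position, orientation): joint angles nearest the present ones, or None.
- env.grab_frame(name): name is "scene" or "top" or "wrist"; returns a dict with "frame" (420x560x3 uint8, red, green, blue), "mtx" (3x3 intrinsics, pixels), "extrinsics" (4x4, takes a point from camera to world coordinates). Camera axes: x right, y down, z forward; pixel columns grow to the right and rows downward; lengths in mm; the calibration is good to about 2 mm. A picture is of the moment at which its call begins. There is no depth.
A pose or a line that the arm cannot do raises env.Unreachable and nothing moves.
- env.sign_off(): hands the job in; it is judged then, once.
Readings, each from a call of its own:
- env.current_t(): time.
- env.current_joint_positions(): joint angles.
- env.current_joint_velocities(): joint speeds.
- env.current_joint_torque(): joint torques, N m.
- env.current_eef_pos(): TCP position.
- env.current_orientation(): TCP orientation.
- env.current_ft_force(): force on the tool from outside, world axes, zero at the start.
- env.current_wrist_torque(): the same for the moment, N m.
- env.current_width(): opening from 0.0 (shut) to 1.0 (fully open).
- env.current_grasp_force(): force on a finger pad.
Only numpy, scipy, OpenCV 4.12 (cv2) and the standard library are available. Lean on these libraries where they do the work, as an engineer would, in place of code of your own. Each camera call takes 0.05 s, during which the arm holds its last target. There are 200 camera calls.

## Task

Prop open the self-closing flap of the yellow dust-intake hood: take the flat stay arm by its upright black knob, draw the flap open with it, and drop the middle one of the stay's five holes over the peg on top of the hood, fully down, so that the flap stays open by itself once you let go. The peg may be bolted anywhere along the slot of its plate, so feel for it and never press or pull the stay hard against it, and leave the other things on the hood and the table where they are.

Things in the scene. Friction and masses are not known exactly. Their poses are not given: they have to be found in the camera images.
- hood: Fixed yellow sheet-steel dust hood, 260 deep (its x) x 440 wide (y) x 140 high (z). Origin: centre of its underside, on the table; its x axis points from the front (flap side, nearest the robot) to the back, z up. Its flat top, 140 above the table, carries the peg plate; the stay lies over it.
- flap_hinge (a point): Point on the flap's vertical hinge axis, at the height of the hood's top; in the hood's frame at (-138, 140, 140) mm. The flap is a yellow steel panel 260 wide, 12 thick, 138 high, that runs from this axis along the hood's -y when shut. The stay's pivot sits on the flap's top edge, 180 mm from this axis.
- flap (a joint): Opening angle a of the flap, rad: 0 shut (its start), growing as its free end swings out in front (hood -x), to 1.0. A spring shuts it: 0.4 Nm plus 1.0 Nm per rad, some 5 N along the stay at the wanted opening. The stay's pivot lies at hinge + 180 mm * (-sin a, -cos a) in hood x, y. With the middle hole on the peg a is about 0.44.
- stay: Stay arm: flat steel bar 36 wide, 6 thick, about 0.3 kg. Origin: on its vertical pivot on the flap's top edge, at the bar's underside, 146 above the table. x runs along the bar (-20 to +215 mm, free end), z up. It turns freely about the pivot (starts swung to the hood's -y side); its free end lifts up to 0.7 rad about the origin, cannot go below level and falls to level when let go.
- mid_hole (a point): Centre of the middle of five round holes of 11 mm diameter, at x = 80, 100, 120, 140, 160 mm on the stay's centre line: this one at 120, at the bar's underside, 146 above the table when the bar lies level. With a hole over the peg the bar drops to level; otherwise it rides on the peg's top and this point stands about 8 mm higher.
- knob (a point): Centre (half-way up) of the black upright cylindrical knob on the stay at x = 190 mm, 16 diameter, 44 tall: from the bar's top (152 above the table when level) up to 196. Pinch it from above, from any side; the bar may turn in the grip. Vertical force here acts about 1.6 times as large at the peg (lever 190 to 120).
- peg_plate: Steel plate 50 x 50 x 2 on the hood's top. Origin: near one end of its slot, on its top face, 142 above the table, at (-98, -52, 142) mm in the hood's frame, same axes. A rigid steel peg, 8 diameter, 12 tall, flat top (154 above the table), stands in the slot, anywhere from 3 to 20 mm along the plate's +y from this origin (x = 0); its own place is not reported. Friction about 0.25.
- wax_tin: Bystander: round tin, 68 diameter, 50 high, on the hood's top at the back left. Origin under its centre.
- maple_strip: Bystander: pale wood strip 30 x 90 x 16 lying on the hood's top at the back. Origin under its centre.
- hammer: Bystander: hammer lying on the table, left.
- screwdriver: Bystander: screwdriver lying on the table, right.
- walnut_offcut: Bystander: dark wood offcut 120 x 70 x 38 on the table, right front. Origin under its centre.
- glue_bottle: Bystander: white bottle 64 diameter, 170 high, standing on the table, left back. Origin under its centre.
- screw_cup: Bystander: steel cup 80 diameter, 70 high, on the table, right back. Origin under its centre.

How it is judged:
By the outcome, as a careful person would: the job done as asked, in the order asked, and still so for the second after the job is handed in, with the robot touching nothing.
It also fails if it takes over 64 s, if anything falls off the work surface, if the arm or the gripper's body presses on something with over 40 N, if the wrist force passes 120 N, or if a joint passes its speed limit or range.

## Working session

There is one attempt and no reset: what is moved stays moved. The work goes in short steps, each a Python script; the robot and the scene stay as the last script left them, time stands still between calls to the robot, and variables do not carry over. Pictures are saved under pics/ and viewed, at most 10 in all, crops included, and the job is handed in when it is done.

```bash
mkdir -p pics; python3 - <<'E'
from bench import env
import cv2,numpy as np
for n in("scene","top"):
    f=env.grab_frame(n); cv2.imwrite(f"pics/{n}0.png",f["frame"][:,:,::-1]); np.savez(f"{n}0.npz",**f)
    print(n,f["mtx"].tolist(),f["extrinsics"].round(3).tolist())
print(env.current_t(),env.current_orientation(),env.current_ft_force())
E
```

```text
scene [[421.0979127286478, 0.0, 281.4352787469758], [0.0, 421.0979127286478, 213.13067004389467], [0.0, 0.0, 1.0]] [[-0.767, 0.537, -0.352, 849.766], [0.642, 0.641, -0.421, 443.711], [-0.0, -0.549, -0.836, 1022.913], [0.0, 0.0, 0.0, 1.0]]
top [[516.8735011600103, 0.0, 280.4837142059873], [0.0, 516.8735011600103, 209.8809138150786], [0.0, 0.0, 1.0]] [[0.015, -0.986, 0.167, 222.279], [-1.0, -0.017, -0.01, -4.951], [0.013, -0.166, -0.986, 1553.979], [0.0, 0.0, 0.0, 1.0]]
0.1 [-1.24513049e-01  9.92217488e-01  9.60074797e-04 -1.88363841e-04] [-0.18518415  0.17676794 -0.26719249]
```

View pics/top0.png

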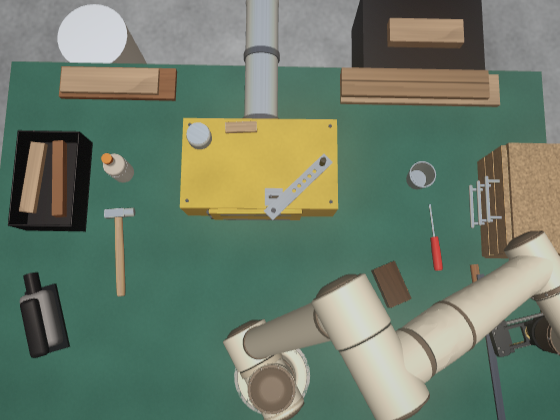

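View pics/scene0.png

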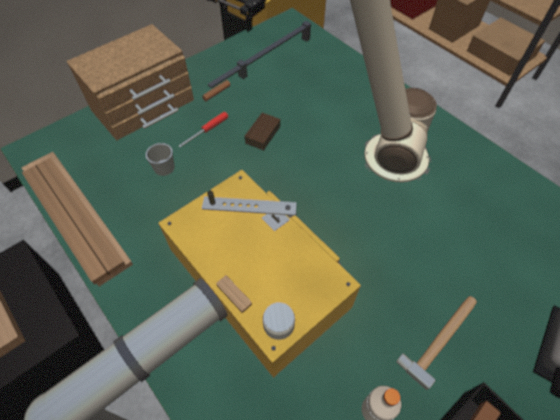

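The top view shows the hood at columns 181–338, rows 118–210. The stay's pivot is near (273,211), the knob near (323,161), and the peg plate near (273,196). In the scene view the knob is near (211,197). Next I'll locate the hood corners and the knob.

```bash
cat > h.py <<'E'
import numpy as np,cv2
def ray(f,p):
    d=f["extrinsics"][:3,:3]@np.linalg.solve(f["mtx"],[p[0],p[1],1.]); return f["extrinsics"][:3,3],d/np.linalg.norm(d)
def onz(f,p,z):
    o,d=ray(f,p); return o+d*(z-o[2])/d[2]
def tri(rs):
    A=sum(np.eye(3)-np.outer(d,d) for o,d in rs); b=sum((np.eye(3)-np.outer(d,d))@o for o,d in rs); x=np.linalg.solve(A,b)
    return x,[np.linalg.norm(np.cross(x-o,d)) for o,d in rs]
def blobs(mask):
    n,l,s,c=cv2.connectedComponentsWithStats(mask.astype(np.uint8)); return [(s[i,4],c[i].round(1).tolist(),s[i,:4].tolist()) for i in range(1,n)]
E
python3 - <<'E'
from h import *
from bench import env
T=dict(np.load("top0.npz"));S=dict(np.load("scene0.npz"))
def roi(f,x0,x1,y0,y1):
    v=f["frame"].max(2); m=np.zeros(v.shape,bool); m[y0:y1,x0:x1]=v[y0:y1,x0:x1]<70; return blobs(m)
print(roi(T,310,334,150,172),roi(S,198,226,184,210))
hsv=cv2.cvtColor(T["frame"],cv2.COLOR_RGB2HSV); m=((hsv[...,0]>18)&(hsv[...,0]<32)&(hsv[...,1]>150))
print(hsv[[130,150,190,208,212,215],[220,220,200,240,240,240]].tolist())
for th in(150,180,200):
    mm=(m&(hsv[...,2]>th)).astype(np.uint8); c=max(cv2.findContours(mm,0,2)[0],key=cv2.contourArea)
    print(th,cv2.boundingRect(c),cv2.approxPolyDP(cv2.convexHull(c),4,True)[:,0].tolist())
hs=[(190,125.5),(331,126),(331,203),(186.5,200)]
for n,f,box in(("T",T,(181,340,118,215)),):
    g=cv2.cvtColor(f["frame"],cv2.COLOR_RGB2GRAY)
    mm=(g<110); z=np.zeros_like(mm); x0,x1,y0,y1=box; z[y0:y1,x0:x1]=mm[y0:y1,x0:x1]; print([b for b in blobs(z) if b[0]<40])
w=env.grab_frame("wrist"); p=env.current_eef_pos(); print(p,env.current_orientation(),w["extrinsics"].round(3).tolist(),w["mtx"].tolist())
E
```

```text
[] [(np.int32(52), [210.9, 197.3], [208, 191, 7, 13])]
[[24, 146, 204], [23, 147, 207], [23, 150, 197], [23, 153, 172], [25, 145, 202], [21, 83, 102]]
150 (236, 207, 20, 3) [[255, 208], [236, 207]]
180 (210, 212, 2, 1) [[211, 212]]Traceback (most recent call last):
  File "<stdin>", line 10, in <module>
ValueError: max() iterable argument is empty
```

```bash
python3 - <<'E'
from h import *
from bench import env
T=dict(np.load("top0.npz"));S=dict(np.load("scene0.npz"))
v=T["frame"].max(2); print(v[153:170,315:332].tolist())
for n,f in(("T",T),("S",S)):
    hsv=cv2.cvtColor(f["frame"],cv2.COLOR_RGB2HSV); m=((hsv[...,0]>17)&(hsv[...,0]<32)&(hsv[...,1]>115)&(hsv[...,2]>80)).astype(np.uint8)
    c=max(cv2.findContours(m,0,2)[0],key=cv2.contourArea); q=cv2.approxPolyDP(cv2.convexHull(c),4,True)[:,0]
    print(n,[(p.tolist(),onz(f,p,140).round(0).tolist()[:2]) for p in q])
w=env.grab_frame("wrist"); print(env.current_eef_pos(),w["extrinsics"].round(3).tolist(),w["mtx"].tolist())
E
```

```text
[[205, 205, 206, 205, 204, 203, 203, 204, 194, 194, 203, 203, 203, 202, 203, 203, 203], [206, 206, 207, 206, 205, 204, 204, 193, 177, 177, 194, 203, 203, 203, 203, 203, 204], [206, 206, 207, 207, 206, 205, 194, 176, 177, 176, 175, 194, 204, 203, 204, 203, 204], [206, 206, 207, 207, 207, 190, 177, 177, 159, 158, 174, 176, 194, 205, 205, 204, 204], [207, 207, 207, 206, 191, 173, 146, 133, 114, 113, 146, 174, 176, 195, 205, 204, 204], [207, 207, 206, 190, 173, 158, 106, 92, 90, 89, 105, 175, 176, 175, 194, 204, 204], [206, 206, 190, 174, 176, 113, 97, 95, 94, 92, 92, 158, 175, 175, 177, 194, 204], [206, 190, 173, 177, 175, 87, 97, 99, 98, 96, 95, 143, 175, 177, 176, 176, 194], [186, 173, 176, 175, 155, 78, 84, 94, 104, 100, 95, 165, 177, 177, 176, 174, 174], [176, 176, 175, 174, 124, 71, 72, 79, 87, 85, 106, 177, 177, 176, 174, 174, 173], [176, 175, 173, 174, 111, 72, 71, 71, 70, 72, 134, 176, 175, 174, 173, 173, 180], [175, 173, 174, 173, 110, 72, 71, 72, 71, 84, 166, 175, 174, 173, 173, 180, 199], [174, 175, 174, 173, 155, 99, 71, 72, 100, 126, 175, 174, 173, 173, 181, 199, 205], [175
[... 346 characters left out ...]
[([183, 118], [722.0, 262.0]), ([336, 120], [725.0, -175.0]), ([337, 209], [466.0, -177.0]), ([332, 215], [449.0, -163.0]), ([299, 219], [437.0, -71.0]), ([186, 213], [448.0, 241.0]), ([180, 207], [465.0, 259.0])]
S [([204, 193], [591.0, -177.0]), ([297, 217], [455.0, 33.0]), ([359, 284], [466.0, 259.0]), ([351, 306], [517.0, 284.0]), ([274, 375], [738.0, 287.0]), ([171, 249], [744.0, -91.0]), ([159, 224], [730.0, -170.0])]
[ 154.41908148 -605.18518518  221.72438867] [[-0.247, 0.937, 0.247, 88.651], [0.969, 0.238, 0.065, -623.056], [0.002, 0.256, -0.967, 382.745], [0.0, 0.0, 0.0, 1.0]] [[325.5886667172018, 0.0, 276.888106936398], [0.0, 325.5886667172018, 205.68699210016405], [0.0, 0.0, 1.0]]
```

```bash
cat >> h.py <<'E'
from scipy.spatial.transform import Rotation as Ro
def quat(phi):
    c,s=np.cos(phi),np.sin(phi); return Ro.from_matrix(np.array([[c,s,0],[s,-c,0],[0,0,-1]])).as_quat()
E
python3 - <<'E'
from h import *
from bench import env
T=dict(np.load("top0.npz"));S=dict(np.load("scene0.npz"))
print(tri([ray(T,(322.6,161.2)),ray(S,(210.9,197.3))]))
for p,phi in(((600,-130,180),2.34),((560,0,200),2.99),((480,-100,200),2.34)): print(env.inverse_kinematics(p,quat(phi)))
env.move_pose((560,-90,330),quat(2.34)); 
for i,p in enumerate([None,(600,-30,330)]):
    if p: env.servo_line(p,150)
    env.dwell(.3); w=env.grab_frame("wrist"); cv2.imwrite(f"pics/w{i}.png",w["frame"][:,:,::-1]); np.savez(f"w{i}.npz",**w)
    print(env.current_eef_pos(),w["extrinsics"][:3,3],env.current_t())
E
```

```text
(array([ 594.44555319, -133.5743376 ,  170.78994942]), [np.float64(0.06817486291849201), np.float64(0.06817486291833419)])
[ 0.04995776  0.39758871 -0.08293478  0.         -1.09027284 -2.42234674]
[ 0.28937904  0.29223293 -0.1885944   0.         -1.089969   -2.01176802]
[ 0.12658815  0.17436124 -0.34806827  0.         -1.04836682 -2.49897713]
[559.9787848  -90.24877262 329.94195256] [513.14507046 -40.97969933 491.10256057] 2.8667
[599.7518335  -30.49640085 330.27734655] [552.82308079  18.77105702 491.47978077] 3.85
```

View pics/w0.png

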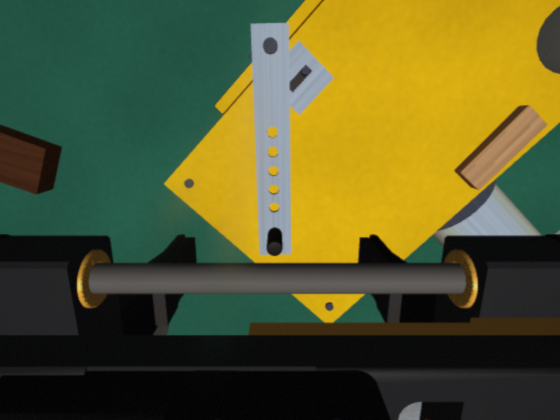

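View pics/w1.png

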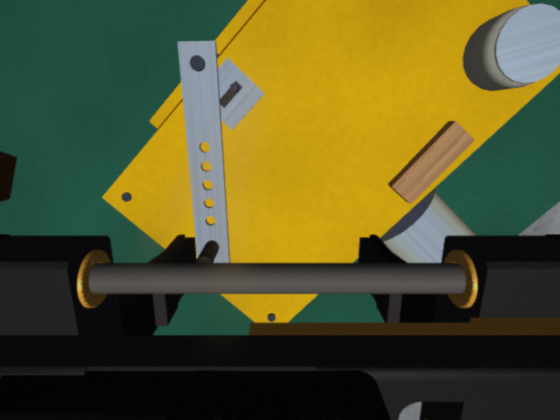

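w0 shows the pivot bolt at (270,46), five holes from (272,131) to (274,207), the knob at (275,242) and the plate slot at (300,78). w1 shows the bolt at (197,63), the slot at (231,94) and holes at (204–210, 147–220). Next I'll make an enlarged crop of the slot and triangulate the points.

```bash
python3 - <<'E'
from h import *
W=[dict(np.load(f"w{i}.npz")) for i in(0,1)]
c=[(302,78),(232,95)]
im=[cv2.resize(W[i]["frame"][y-27:y+27,x-30:x+30,::-1],None,fx=6.5,fy=6.5,interpolation=cv2.INTER_CUBIC) for i,(x,y) in enumerate(c)]
cv2.imwrite("pics/peg.png",np.hstack(im))
H=[]
for i,(x0,x1,y0,y1) in enumerate([(262,284,125,213),(196,220,140,227)]):
    hsv=cv2.cvtColor(W[i]["frame"],cv2.COLOR_RGB2HSV); m=np.zeros(hsv.shape[:2],bool); m[y0:y1,x0:x1]=(hsv[...,1]>110)[y0:y1,x0:x1]
    b=[q for q in blobs(m) if 25<q[0]<150]; print([(int(q[0]),q[1]) for q in b]); H.append([q[1] for q in b])
for i,(x0,x1,y0,y1) in enumerate([(255,286,35,58),(185,210,50,76)]):
    v=W[i]["frame"].max(2); m=np.zeros(v.shape,bool); m[y0:y1,x0:x1]=(v<115)[y0:y1,x0:x1]; b=max(blobs(m)); print(b); H[i].append(b[1])
P=[]
for a,b in zip(*H):
    x,e=tri([ray(W[0],a),ray(W[1],b)]); P.append(x); print(x.round(1),e[0].round(2))
p=np.array([(onz(W[0],a,150)+onz(W[1],b,150))/2 for a,b in zip(*H)]); print(p.round(1).tolist())
# hood corner holes/edges
for i,cs in enumerate([[(164,183),(330,324)],[(103,197)]]): print([onz(W[i],q,140).round(1).tolist() for q in cs])
E
```

```text
[(84, [272.0, 131.4]), (81, [272.5, 151.2]), (72, [272.9, 170.1]), (71, [273.4, 188.8]), (65, [273.8, 206.7])]
[(78, [204.5, 146.6]), (74, [205.9, 165.8]), (67, [207.4, 184.2]), (64, [209.0, 202.5]), (62, [210.3, 219.9])]
(np.int32(182), [269.8, 45.6], [263, 38, 14, 16])
(np.int32(189), [197.1, 62.8], [190, 55, 15, 16])
[517.8 -52.6 148.7] 0.05
[532.  -66.7 149.1] 0.03
[546.  -80.7 148.3] 0.04
[560.5 -95.  147.6] 0.01
[ 574.6 -109.1  147.6] 0.06
[460.9   3.7 152.3] 0.09
[[517.8, -52.4, 150.0], [532.0, -66.5, 150.0], [546.0, -80.4, 150.0], [560.3, -94.5, 150.0], [574.3, -108.4, 150.0], [460.4, 3.8, 150.0]]
[[470.9, -174.8, 140.0], [729.7, -170.5, 140.0]]
[[472.1, -174.3, 140.0]]
```

View pics/peg.png

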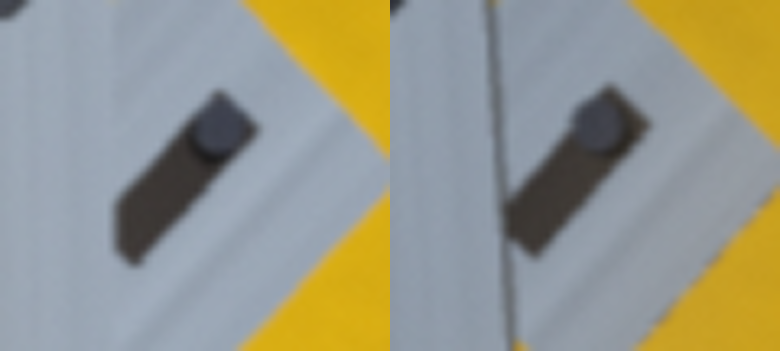

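The peg is visible near the +y end of the slot, at about w0 (305.3,70.2) and w1 (233.9,86.8). Hole heights come out at about 148 (expected 146–152) and hole spacing at about 20, both as they should be. Now I'll grip the knob.

```bash
python3 - <<'E'
from h import *
from bench import env
W=[dict(np.load(f"w{i}.npz")) for i in(0,1)]
print("peg",tri([ray(W[0],(305.3,70.2)),ray(W[1],(233.9,86.8))]),onz(W[0],(305.3,70.2),154),onz(W[1],(233.9,86.8),154))
q=quat(2.3604); k=np.array([595.7,-129.7])
env.servo_line((*k,230),150,q); print(env.current_t(),env.current_ft_force())
env.servo_line((*k,160),60); f0=env.current_ft_force(); print(f0)
env.close(25); env.dwell(.3); print(env.current_width()*87,env.current_grasp_force(),env.current_ft_force(),env.current_eef_pos(),env.current_t())
np.save("f0.npy",f0)
w=env.grab_frame("wrist"); cv2.imwrite("pics/g.png",w["frame"][:,:,::-1]); np.savez("g.npz",**w)
E
```

```text
peg (array([500.7478712 ,  12.14045316, 150.1952817 ]), [np.float64(0.02694627750003143), np.float64(0.026946277499954832)]) [500.90838889  11.53247769 154.        ] [501.3059009   12.22895757 154.        ]
4.9417 [-0.36278804 -0.13985405  0.5818243 ]
[-0.04081842  0.32835097 -0.32993937]
15.354299822513353 24.999577864073217 [ 0.1489574  -0.27819288  0.24212265] [ 595.71020384 -129.72345948  159.99288356] 7.7167
```

View pics/g.png

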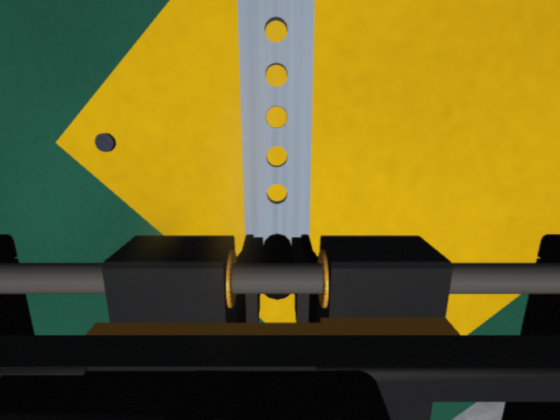

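The knob is gripped at 15.4 mm width, and the middle hole is visible at (277,116). The peg lies 40 mm in x from the pivot line, as expected, so I'll lift, draw and swing, staying just short of the peg in height.

```bash
cat >> h.py <<'E'
from scipy.optimize import brentq,fsolve
piv0=np.array([460.8,4.1]); HY=0.008; hinge=piv0+180*np.array([-np.sin(HY),np.cos(HY)]); peg=np.array([501.1,11.9])
def pivot(a): return hinge+180*np.array([-np.sin(a-HY),-np.cos(a-HY)])
def tcp(a,yaw,t): 
    r=190*np.cos(t)-28*np.sin(t); p=pivot(a)+r*np.array([np.cos(yaw),np.sin(yaw)])
    return np.array([*p,160+190*np.sin(t)+28*(np.cos(t)-1)])
def hole_uv(f,lo,hi,smin=110):
    return None
aT=brentq(lambda a:np.linalg.norm(peg-pivot(a))-120,.2,.8); yT=np.arctan2(*(peg-pivot(aT))[::-1])
E
python3 - <<'E'
from h import *
from bench import env
print(aT,yT,tcp(0,-.7812,0),env.inverse_kinematics(tcp(aT,yT,.13),quat(yT+np.pi)))
f0=np.load("f0.npy"); T=.14
def go(a,y,t,v): 
    env.servo_line(tcp(a,y,t),v,quat(y+np.pi)); print(round(a,2),round(y,2),(env.current_ft_force()-f0).round(1),env.current_width(),env.current_t())
go(0,-.7812,T,50)
for a in np.linspace(0,aT,6)[1:]: go(a,-.7812,T,60)
for y in np.linspace(-.7812,yT,5)[1:]: go(aT,y,T,80)
env.dwell(.3)
w=env.grab_frame("wrist"); cv2.imwrite("pics/a.png",w["frame"][:,:,::-1]); np.savez("a.npz",**w); print(env.current_eef_pos(),tcp(aT,yT,T))
E
```

```text
0.4552692073133955 -0.08259857378241013 [ 595.7131273  -129.68508169  160.        ] [ 0.29797912  0.31504709 -0.19747355  0.         -1.05827569 -1.95137402]
0 -0.78 [ 1.  -1.3 -2.6] 0.17895058200088623 8.45
0.09 -0.78 [ 2.8 -4.2 -1. ] 0.1791025052827749 8.875
0.18 -0.78 [ 3.5 -2.3 -1.4] 0.17667406733949348 9.3
0.27 -0.78 [ 3.4 -3.8  0.7] 0.1760286177320899 9.725
0.36 -0.78 [ 3.4 -3.3 -0.9] 0.1743148049098596 10.15
0.46 -0.78 [ 4.3 -2.8 -0.6] 0.17743684525252335 10.575
0.46 -0.61 [ 3.4 -3.  -0.2] 0.17093423688199513 11.125
0.46 -0.43 [ 4.1 -1.9 -1.5] 0.17245783382153215 11.675
0.46 -0.26 [ 4.7 -1.9 -1. ] 0.17313020683709504 12.225
0.46 -0.08 [ 5.5 -0.8 -1.5] 0.17358921733352875 12.775
[565.41016436   6.60870879 186.41005287] [565.11483818   6.60040798 186.23923968]
```

View pics/a.png

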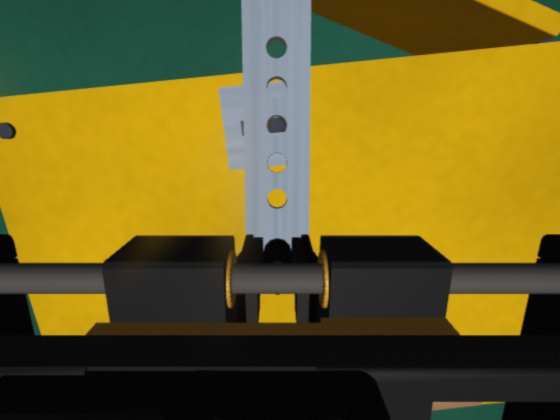

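The dark middle hole at (277,124) has the peg and slot beneath it. I'll zoom in.

```bash
python3 - <<'E'
from h import *
w=dict(np.load("a.npz")); f=w["frame"]
cv2.imwrite("pics/az.png",cv2.resize(f[104:146,252:302,::-1],None,fx=12,fy=12,interpolation=cv2.INTER_CUBIC))
print(onz(w,(277,124),165.7),onz(w,(277,124),154),w["extrinsics"][:3,3]); print(cv2.cvtColor(f,cv2.COLOR_RGB2GRAY)[114:136,264:290])
E
```

```text
[499.98396229  11.78081371 165.7       ] [500.14464274  11.78385966 154.        ] [497.4871751   11.73348307 347.50437349]
[[156 155 155 154 153 155 156 154 151 147 144 141 137 140 146 151 152 153
  152 151 151 152 153 153 155 156]
 [155 156 155 155 155 155 153 149 132 117 104  97  93  95  97 105 123 141
  150 153 151 152 152 153 156 157]
 [156 156 154 155 153 150 140 118  95  85  96 103 102  99  91  78  81  99
  123 141 150 151 153 153 155 158]
 [155 154 155 154 150 132 103  88  86  93 103 104  97  90  79  66  63  68
   83 114 140 150 153 154 155 157]
 [155 155 154 152 140 106  77  72  72  75  78  79  75  72  65  59  55  57
   62  78 105 138 151 153 154 157]
 [155 155 155 148 117  80  70  68  67  68  70  69  69  69  65  63  60  55
   55  61  77 123 148 153 155 157]
 [155 156 153 126  89  70  68  67  68  70  68  68  68  68  68  66  65  62
   57  57  64  99 137 152 156 158]
 [155 156 151 113  76  68  67  66  68  70  70  68  68  68  65  65  65  65
   63  56  57  73 124 150 155 157]
 [157 154 142 103  72  68  67  70  72  70  69  69  69  67  65  66  66  66
   65  62  59  65 110 143 154 1
[... 721 characters left out ...]
66  65  64
   59  57  61  79 128 152 155 157]
 [155 155 153 130  94  72  67  66  66  67  66  68  69  67  66  67  64  61
   58  60  67 103 139 152 155 158]
 [156 156 155 147 122  89  71  66  67  67  65  68  73  72  72  71  67  68
   73  82  97 129 148 152 155 156]
 [156 156 155 154 146 121  91  80  84  89  89  99 105 107 115 121 132 138
  139 140 140 146 152 153 155 155]
 [155 155 156 155 154 148 142 140 142 144 143 146 147 148 148 151 154 156
  155 152 150 152 153 153 156 156]
 [155 155 156 154 153 154 154 154 155 156 157 156 157 158 158 158 158 157
  155 152 150 151 152 153 155 156]
 [154 155 155 153 155 155 156 154 153 154 153 153 153 155 156 157 155 155
  153 151 151 152 152 154 155 156]]
```

View pics/az.png

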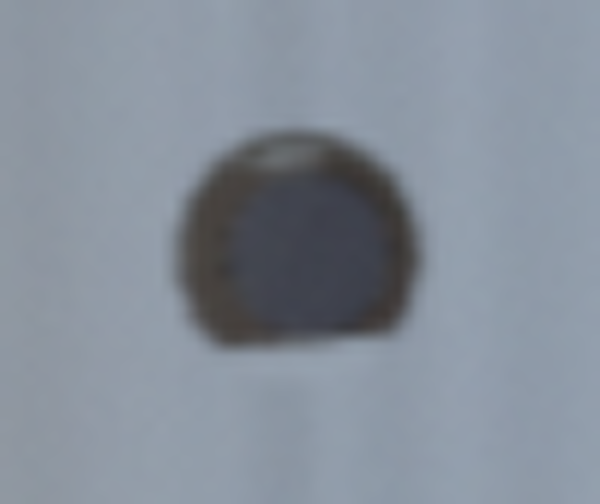

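```bash
python3 - <<'E'
from h import *
w=dict(np.load("a.npz"))
hr=onz(w,(276.4,124.4),168.7)[:2]; pg=onz(w,(277.2,124.8),154)[:2]; d=np.array([np.cos(yT),np.sin(yT)])
e=pg-(hr+2.01*d); print(hr,pg,e,"along",e@d,"lat",e@[-d[1],d[0]])
E
```

```text
[500.12216561  11.44421117] [500.60036279  11.86157536] [-1.52495009  0.58319861] along -1.5678676575778339 lat 0.45539477116425603
```

```bash
cat > low.py <<'E'
from h import *
from bench import env
f0=np.load("f0.npy"); d=np.array([np.cos(yT),np.sin(yT)]); n=np.array([-d[1],d[0]])
s0=np.array([*(d*-1.57+n*.73),0]); q=quat(yT+np.pi)
def F(k=6):
    r=[]
    for _ in range(k): env.dwell(.02); r.append(env.current_ft_force()-f0)
    return np.mean(r,0)
E
python3 - <<'E'
from low import *
env.servo_line(tcp(aT,yT,.14)+s0,20,q)
env.servo_line(tcp(aT,yT,.085)+s0,30,q); print(F().round(2))
for t in np.arange(.078,-.001,-.006):
    env.servo_line(tcp(aT,yT,max(t,0))+s0,15,q); f=F(); print(round(t,3),f.round(2),env.current_eef_pos().round(1),env.current_t())
    if f[2]>2.5 or np.hypot(*f[:2])>12: print("contact"); break
w=env.grab_frame("wrist"); np.savez("b.npz",**w); cv2.imwrite("pics/b.png",w["frame"][:220,120:440,::-1].repeat(2,0).repeat(2,1))
E
```

```text
[ 5.02 -0.71  0.71]
0.078 [ 5.09 -0.82  0.75] [566.6   7.1 174.5] 14.325
0.072 [ 4.9 -0.8  1.1] [566.8   7.1 173.3] 14.675
0.066 [ 5.29 -0.59  0.5 ] [567.1   7.1 172.2] 15.025
0.06 [ 5.53 -0.64  0.34] [567.3   7.1 171. ] 15.375
0.054 [ 5.54 -0.64  0.5 ] [567.6   7.1 169.9] 15.725
0.048 [ 5.04 -0.86  0.57] [567.8   7.1 168.7] 16.075
0.042 [ 5.13 -0.78  0.48] [568.    7.  167.6] 16.425
0.036 [ 5.17 -0.88  0.41] [568.2   7.  166.4] 16.775
0.03 [ 5.15 -1.02  0.38] [568.4   7.  165.3] 17.125
0.024 [ 5.23 -1.11  0.49] [568.6   7.  164.1] 17.475
0.018 [ 5.63 -0.74  0.36] [568.8   7.  163. ] 17.825
0.012 [ 4.87 -0.84  0.81] [569.1   7.  162. ] 18.175
0.006 [ 5.09 -0.85  0.99] [569.4   7.  161. ] 18.525
-0.0 [ 4.91 -1.15  2.24] [569.7   7.  160.1] 18.875
```

View pics/b.png

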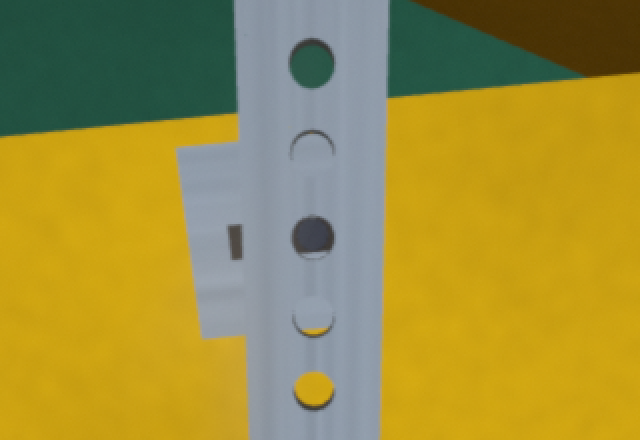

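The peg sits in the middle hole (its top at crop (313,235)). The stay came down to level with no contact force before the end. Now I'll ease the spring load onto the peg, release and check.

```bash
python3 - <<'E'
from low import *
D=np.array([*d,0]); b=tcp(aT,yT,0)+s0
for k in np.arange(.4,4,.4):
    env.servo_line(b+D*k,10,q); f=F(); print(round(k,1),f.round(2),env.current_t())
    if f[0]<1: break
p=env.current_eef_pos()
env.open_gripper(); env.dwell(.3); print(F())
env.servo_line(p+[0,0,80],80,q); env.servo_line(p+[0,-40,180],120,q); env.dwell(.3)
w=env.grab_frame("wrist"); np.savez("c.npz",**w); cv2.imwrite("pics/c.png",w["frame"][:,:,::-1])
f=env.grab_frame("top"); print(env.current_t())
E
```

```text
0.4 [ 4.88 -0.48  2.09] 19.275
0.8 [ 5.4  -0.78  2.23] 19.625
1.2 [ 4.77 -0.99  1.97] 19.975
1.6 [ 3.35 -0.25  2.28] 20.325
2.0 [1.03 0.01 2.69] 20.675
2.4 [-1.2   0.68  3.12] 21.025
[-0.01123058 -0.22852647  0.67113076]
25.35
```

View pics/c.png

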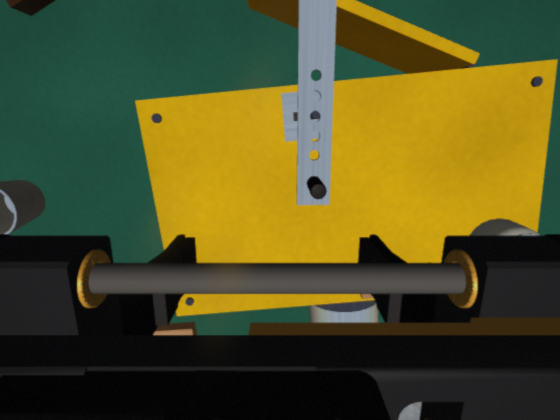

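The wrist view shows the flap open by itself, with the middle hole (316,116) on the peg. The stay is level and the gripper is clear, so I'll hand in.

```bash
python3 -c "
from bench import env
print(env.sign_off(),env.current_t())"
```

```text
the job is handed in; nothing more can be done
the job is handed in; nothing more can be done
```

The job is handed in: the stay's middle hole is down over the peg and the flap stayed open by itself after I let go, at about 25 s on the robot's clock; forces I read stayed under 6 N.

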